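# Steady a rocking kitchen scale, zero it and weigh the jam jar

## Task

The kitchen scale rocks because its two front feet are screwed to the wrong heights. Turn the bar knobs over the front feet until the scale stands level and steady on all four feet and let go; then press the zero key fully in while the platform is still empty, and finally set the squat jam jar gently upright on the middle of the steel platform. Leave the other jars alone.

Things in the scene. Friction and masses are not known exactly. Their poses are not given: they have to be found in the camera images.
- scale: Loose white kitchen scale, 2.5 kg, 250 mm deep (x) by 290 wide (y). Origin: middle of its underside, level with the fixed rear soles; x points from its front edge (knobs, key, dark display; facing the robot) to its rear, y left, z up. Case from 14 to 36 mm high. Round feet 28 mm wide: rear two fixed at (+100, +-120) mm, front two adjustable at (-90, +-120), under the knobs.
- knob_left_grip (a point): On the upright axis of the left (+y) black bar knob, 58 mm above the scale's underside, at (-90, +120) mm in its frame. Bar 12 mm thick, 36 long, from 18 mm below this point (a 36 mm wide disc up to 4 mm over the case) to 12 mm above. A nose at one end and a pale line on top toward it mark its pointing end; x axis runs along the bar to the nose. Keeps its height when turned.
- knob_right_grip (a point): The same on the right (-y) knob, at (-90, -120) mm in the scale's frame.
- knob_left (a joint): Turn of the left knob in rad, growing clockwise from above, limits +-2.4. Each rad clockwise screws the front left foot 3 mm down (longer). At 0 the nose points straight to the scale's rear (+x) and the foot is as long as the rear feet; negative: too short, positive: too long. Starts 0.8 to 1.7 short. Stays where left; friction 0.06 N m.
- knob_right (a joint): Turn of the right knob, same sense, zero and limits, for the front right foot. Starts 0.6 to 1.4 too long.
- front_sole_left (a point): Middle of the underside of the front left adjustable foot; at height 0 it touches the worktop.
- front_sole_right (a point): Middle of the underside of the front right adjustable foot.
- rear_sole_left (a point): Middle of the underside of the rear left fixed foot.
- rear_sole_right (a point): Middle of the underside of the rear right fixed foot.
- zero_key_top (a point): Middle of the top of the round zero key (24 mm wide push button in a grey collar), on the scale's front strip between the knobs, left of the display; at (-90, +37) mm in the scale's frame. Pressed straight down.
- zero_key (a joint): Travel of the zero key in m: 0 up, 0.006 fully in; a spring returns it, about 5 N fully in.
- platform (a point): Middle of the steel platform's top face, 45 mm behind the scale's origin and 52 mm above its underside. The platform is 150 mm (x) by 200 mm (y); its front edge lies 60 mm behind the knob axes.
- jam_jar: Squat round jam jar with a lid, 62 mm wide, 86 mm high, free on the worktop right of the scale. Origin at the middle of its underside, z up.
- peanut_jar: Bystander: taller and wider jar with ribbed lid, 65 mm wide, 98 mm high. Origin at the middle of its underside. Trades places with the jam jar and the shaker.
- salt_shaker: Bystander: slim salt shaker with a domed top, 44 mm wide, 90 mm high. Origin at the middle of its underside.
There are look-alikes about, which are no part of the job. What is shaped like the jam_jar but green, red or turquoise is not meant.

How it is judged:
By the outcome, as a careful person would: the job done as asked, in the order asked, and still so for the second after the job is handed in, with the robot touching nothing.
It also fails if it takes over 72 s, if anything falls off the work surface, if the arm or the gripper's body presses on something with over 40 N, if the wrist force passes 120 N, or if a joint passes its speed limit or range.

## Robot

A 7-joint arm with a two-finger parallel gripper is mounted at the origin on a cart in front of the work surface, level with it; the furniture and walls round the work are solid. World frame = base frame: x ahead of the robot, y to its left, z up, the work surface at z = 0. Lengths are in mm, angles in rad, forces in N, time in s.
With the tool pointing down it reaches from about 400 to 925 mm from the base axis. Payload 4.1 kg.
Tool frame: the origin (TCP) lies at the very end of the fingers, on their centre line; the grasp point (between the pads) lies 19 mm behind it; z points along the fingers, y is the line along which they close (so a half turn about z gives the same grasp; the last joint's range is limited). The gripper opens to 85 mm and grips with 20 to 120 N. Pads are 22 mm wide; open, the fingers measure 114 mm over their backs; the gripper's body (76 mm by 85 mm) begins 54 mm behind the grasp point. The pads swing forward as they close: fully open they stand 13 mm farther back than shut.
Start: joints at [1.231, 0.398, 0.045, 1.537, -0.019, 1.207, -0.051], TCP at [155.047, -631.272, 231.347] pointing down, gripper open.
Joint ranges: [-2.82, 2.82], [-0.49, 2.23], [-1.37, 1.46], [0, 2.46], [-1.36, 4.5], [0.23, 2], [-2.94, 2.94]. Speed limits (rad/s): [2.57, 2.57, 3.14, 3.14, 3.14, 3.14, 3.14].

## Interface

Orientations are given as a 3x3 rotation matrix whose columns are the frame's x, y, z axes.
In Python, from bench import read_state, camera, order gives the robot as it stands.
- The arm moves only by the tool step_arm, never from a script. Its argument "targets" is text: rows parted by semicolons, each of 7 numbers parted by spaces: the shift along the tool's x, y, z normalised to -1 to 1, where 1 is 0.2 m, then the turn, a rotation vector about the tool's x, y, z normalised to -1 to 1, where 1 is 45 degrees, then the closure, from 0 (fully open) to 1 (shut). A call has 1 to 12 rows; each row is the pose to reach, as a shift and turn from the pose commanded when the call began, along the tool's axes at that moment; what a row does not reach only later rows make up. A row lasts 1/10 s, in which the tool goes at most 50 mm and 8.59 degrees, less where a joint would pass 70% of its speed; a pose out of reach is approached as far as the arm can. A call with a number of a shift or a turn outside -1 to 1 is refused whole. A call with a gripper value outside its range is refused whole. The fingers move at their own pace and stop on an object; the grip force is fixed at half the most. Time passes only in rows, so rows that repeat a pose let the fingers close. It gives the time, the measured TCP pose, the force, the opening and the grip force at its end, in the units of the state.
- read_state(): the state, without advancing time (a new reading comes with each control period).
- camera(name): name is "scene" or "side" or "wrist"; returns a dict with "img" (400x640x3 uint8, blue, green, red), "range_z" (400x640 float32, mm along the optical axis (not along the pixel's ray), 0 where there is no reading), "K" (3x3 intrinsics, pixels), "D" ([k1, k2, p1, p2, k3] as OpenCV has them; the pictures are not rectified), "world_to_cam" (4x4, takes a point from world to camera coordinates). Camera axes: x right, y down, z forward; pixel columns grow to the right and rows downward; lengths in mm; the calibration is good to about 2 mm. A picture is of the moment at which its call begins.
- order.hand_in(): hands the job in; it is judged then, once.
The state is a dict: "time_s": time; "qpos": joint angles; "dq": joint speeds; "effort": joint torques, N m; "eef_pos": TCP position; "ee_rot": TCP orientation; "force": force on the tool from outside, world axes, zero at the start; "torque": the same for the moment, N m; "grip_width": finger opening in mm; "finger_force": force on a finger pad.
Only numpy, scipy, OpenCV 4.12 (cv2) and the standard library are available. Lean on these libraries where they do the work, as an engineer would, in place of code of your own. Each camera call takes 0.05 s, during which the arm holds its last target. There are 200 camera calls.

## Working session

There is one attempt and no reset: what is moved stays moved. The work goes in short steps, Python scripts to look and compute and a tool call to move; the robot and the scene stay as the last step left them, time stands still between calls to the robot, and variables do not carry over. Pictures are saved under pics/ and viewed, at most 10 in all, crops included, and the job is handed in when it is done.

Besides the shell and the picture viewer there is one more tool, called after ">>>" as name(argument=value, ...) on one line, values as JSON. step_arm: Moves the arm, as the interface text tells. Scaled input: -1 to 1 covers 0.2 m each way for a shift and 45 degrees each way for a turn. Its arguments: {"type":"object","properties":{"targets":{"type":"string"}},"required":["targets"]}

```bash
mkdir -p pics; ls; cat > h.py <<'E'
import numpy as np, cv2, pickle
from bench import read_state, camera, order
def grab(n,save=None):
    c=camera(n); pickle.dump(c,open(f'/tmp/{n}.pkl','wb'))
    if save: cv2.imwrite(f'pics/{save}.png',c['img'])
    return c
def load(n): return pickle.load(open(f'/tmp/{n}.pkl','rb'))
def plane(c,uv,z):
    """pixel -> world point on plane z"""
    p=cv2.undistortPoints(np.float64(uv).reshape(-1,1,2),np.array(c['K']),np.array(c['D'])).reshape(-1,2)
    M=np.array(c['world_to_cam']);R=M[:3,:3];o=-R.T@M[:3,3]
    d=np.c_[p,np.ones(len(p))]@R
    return o+d*((z-o[2])/d[:,2])[:,None]
def deproj(c,uv):
    uv=np.array(uv).reshape(-1,2);p=cv2.undistortPoints(np.float64(uv).reshape(-1,1,2),np.array(c['K']),np.array(c['D'])).reshape(-1,2)
    M=np.array(c['world_to_cam']);R=M[:3,:3]
    z=np.array([c['range_z'][int(v),int(u)] for u,v in uv])
    return (np.c_[p,np.ones(len(p))]*z[:,None]-M[:3,3])@R
def proj(c,P):
    M=np.array(c['world_to_cam']);r,_=cv2.Rodrigues(M[:3,:3])
    return cv2.projectPoints(np.float64(P).reshape(-1,1,3),r,M[:3,3],np.array(c['K']),np.array(c['D']))[0].reshape(-1,2)
E
python3 - <<'E'
from h import *
for n in('scene','side'):
    c=grab(n,n+'0'); M=np.array(c['world_to_cam']); print(n,-M[:3,:3].T@M[:3,3],M[2,:3],c['K'][0][0])
s=read_state();print(s['time_s'],s['eef_pos'],s['ee_rot'],s['force'],s['grip_width'])
E
```

```text
pics
scene [-36.38082451 561.09624535 612.66542235] [ 0.55756446 -0.64759987 -0.51936142] 500.8473004776006
side [493.50520881 713.37067176 633.52698325] [ 0.05198714 -0.82668019 -0.5602653 ] 469.55317076931465
0.1 [ 154.90679261 -630.67928124  230.35746778] [[ 9.71119818e-01  2.38591739e-01 -5.30485229e-04]
 [ 2.38592304e-01 -9.71118319e-01  1.70969078e-03]
 [-1.07245828e-04 -1.78688429e-03 -9.99998398e-01]] [-0.43921392  0.18982952  0.09583909] 85.11851180485178
```

View pics/scene0.png

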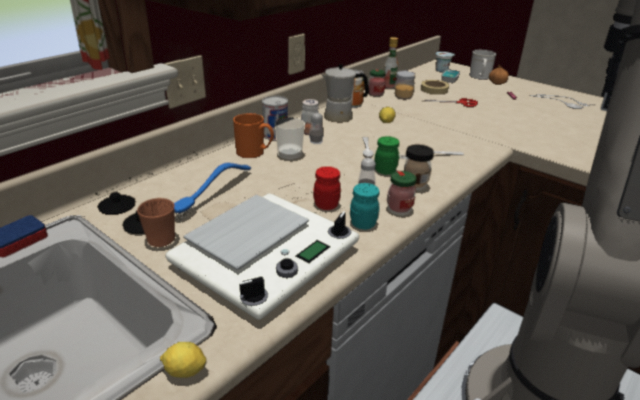

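View pics/side0.png

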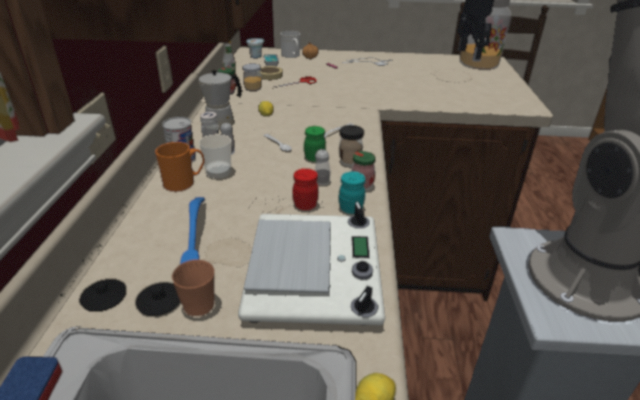

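The scene view shows the scale at about (265,250), with knobs at (252,290) and (341,225), the key at (287,267) and the display at (314,250).

Jar candidates in the scene view are red (327,188), turquoise (365,206), green (387,155), dark red with a label (402,193), and black-lidded beige (420,165, peanut). The dark-red labelled one at (402,193) fits the jam jar. I'll confirm it in an enlarged crop.

```bash
python3 - <<'E'
from h import *
c=load('scene');s=load('side')
a=cv2.resize(c['img'][130:240,310:450],(400,314),interpolation=cv2.INTER_CUBIC)
b=cv2.resize(s['img'][200:330,235:395],(400,325),interpolation=cv2.INTER_CUBIC)[:314]
d=cv2.resize(c['img'][185:320,160:365],(410,270),interpolation=cv2.INTER_CUBIC)
e=cv2.resize(s['img'][120:225,280:400],(390,270)[0:2],interpolation=cv2.INTER_CUBIC)
cv2.imwrite('pics/crop1.png',np.vstack([np.hstack([a,b]),np.hstack([d,e])]))
for nm,cc,uv in (('kl',s,(362,298)),('kr',s,(359,212)),('key',s,(341,258)),('key2',s,(362,268)),('plat',s,(290,255)),('lidjam',s,(363,158)),('lidpea',s,(351,131)),('salt',s,(322,155)),('jamS',c,(402,180)),('peaS',c,(420,152)),('key2S',c,(287,265)),('keyS',c,(284,252)),('turqS',c,(365,190)),('redS',c,(327,173))):
    print(nm,deproj(cc,uv).round(0))
E
```

```text
kl [[451. 160.  71.]]
kr [[455. -83.  72.]]
key [[488.  29.  42.]]
key2 [[449.  74.  60.]]
plat [[584.  42.  53.]]
lidjam [[ 446. -292.   86.]]
lidpea [[ 476. -415.   97.]]
salt [[ 546. -303.   82.]]
jamS [[ 433. -287.   86.]]
peaS [[ 464. -411.   99.]]
key2S [[439.  68.  59.]]
keyS [[485.  28.  41.]]
turqS [[ 465. -195.   87.]]
redS [[ 571. -199.   86.]]
```

View pics/crop1.png

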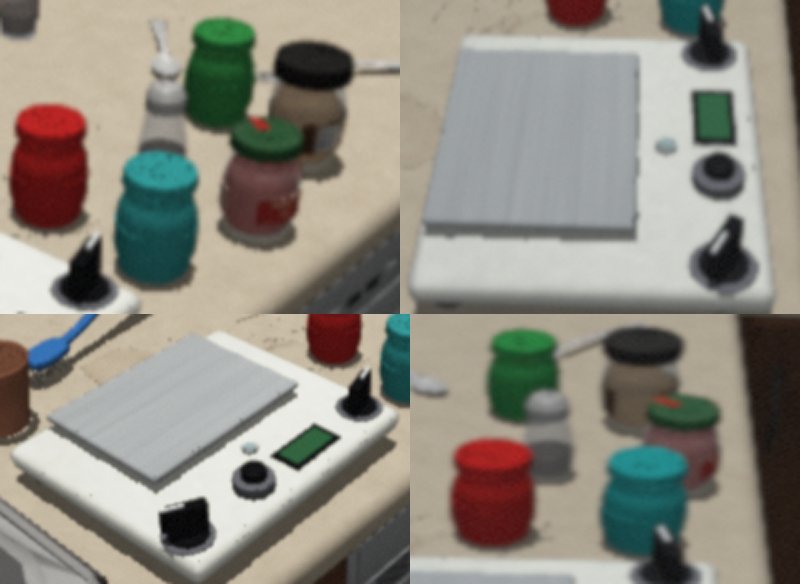

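The jam jar is the clear glass one with dark-red contents, a label and a green lid, at crop (262,180), which is scene (402,193). The solid red, green and turquoise jars are decoys, and the black-lidded one is the peanut jar. Now I'll move over the scale.

>>> step_arm(targets="1 -1 0 0 0 0 0.4;1 -1 0 0 0 0 0.4;1 -1 0 0 0 0 0.4;1 -1 0 0 0 0 0.4;1 -1 0 0 0 0 0.4;1 -1 0 0 0 0 0.4;1 -1 0 0 0 0 0.4")

```text
time_s: 0.8
eef_pos: [304.9, -384.4, 231.2]
ee_rot: [[0.969, 0.247, 0.001], [0.247, -0.969, 0.002], [0.001, -0.002, -1.0]]
force: [-0.0, -0.4, 0.3]
grip_width: 51.4
finger_force: 0.0
```

>>> step_arm(targets="0.9 -1 0 0 0 0 0.4;0.9 -1 0 0 0 0 0.4;0.9 -1 0 0 0 0 0.4;0.9 -1 0 0 0 0 0.4;0.9 -1 0 0 0 0 0.4;0.9 -1 0 0 0 0 0.4;0.9 -1 0 0 0 0 0.4")

```text
time_s: 1.5
eef_pos: [430.0, -149.5, 231.3]
ee_rot: [[0.97, 0.244, 0.001], [0.244, -0.97, 0.001], [0.001, -0.001, -1.0]]
force: [-0.1, 0.0, -0.7]
grip_width: 51.0
finger_force: 0.0
```

>>> step_arm(targets="0.2 -1 0 0 0 -0.2 0.4;0.2 -1 0 0 0 -0.2 0.4;0.2 -1 0 0 0 -0.2 0.4;0.2 -1 0 0 0 -0.2 0.4;0.2 -1 0 0 0 -0.2 0.4;0.2 -1 0 0 0 -0.2 0.4")

```text
time_s: 2.1
eef_pos: [419.8, 50.9, 231.2]
ee_rot: [[0.922, 0.388, -0.0], [0.388, -0.922, -0.001], [-0.001, 0.001, -1.0]]
force: [0.9, -1.0, -0.5]
grip_width: 51.2
finger_force: 0.0
```

```bash
python3 - <<'E'
from h import *
c=grab('wrist','w1');M=np.array(c['world_to_cam']); print(-M[:3,:3].T@M[:3,3],M[2,:3],c['K'][0][0])
s=read_state();print(s['time_s'],s['eef_pos'],np.array(s['ee_rot']).round(3),np.array(s['qpos']).round(2),s['grip_width'])
E
```

```text
[484.59670703  78.10510041 372.28834207] [-0.2567641  -0.10939258 -0.96026322] 311.0611072853524
2.15 [419.89963746  49.5112625  231.07029203] [[ 0.923  0.386 -0.   ]
 [ 0.386 -0.923 -0.001]
 [-0.001  0.001 -1.   ]] [ 0.37 -0.   -0.59  2.03  0.    1.11 -1.39] 51.07752748114133
```

View pics/w1.png

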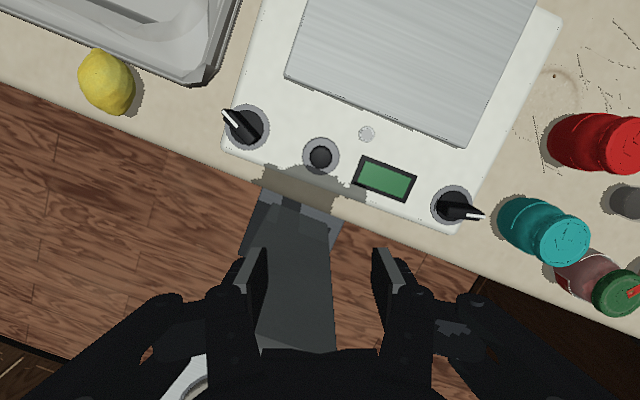

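The wrist view shows the left knob at (243,127) with its nose to the upper left (222,112). The right knob is at (455,206) with its nose to the right (484,214), and the key is at (320,156).

```bash
cat >> h.py <<'E'
def cloud(c):
    h,w=c['range_z'].shape;v,u=np.mgrid[:h,:w]
    P=deproj(c,np.c_[u.ravel(),v.ravel()]).reshape(h,w,3);P[c['range_z']<=0]=np.nan;return P
def measure(c,kl,kr,kz=70.,lum=110):
    P=cloud(c);im=c['img'];g=im.max(2)
    X,Y,Z=P[...,0],P[...,1],P[...,2]
    plat=((Z>46)&(Z<60)&(X>kl[0]+40)&(X<kl[0]+240)&(abs(Y-(kl[1]+kr[1])/2)<130)).astype(np.uint8)
    n,l,st,_=cv2.connectedComponentsWithStats(plat);k=1+st[1:,4].argmax();v,u=np.where(l==k)
    pp=P[v,u];co=np.linalg.lstsq(np.c_[pp[:,:2]-pp[:,:2].mean(0),np.ones(len(pp))],pp[:,2],rcond=None)[0];print('platform slope x,y mrad',(co[:2]*1e3).round(1),'z',co[2].round(1))
    r=cv2.minAreaRect(np.float32(pp[:,:2]));print('plat rect',r)
    for n,k in(('L',kl),('R',kr)):
        d=np.hypot(X-k[0],Y-k[1])
        m=(d<30)&(Z>63)&(Z<80);v,u=np.where(m)
        Q=plane(c,np.c_[u,v],np.nanmedian(Z[m]))[:,:2];ce=Q.mean(0);w,V=np.linalg.eigh(np.cov((Q-ce).T));a=np.degrees(np.arctan2(V[1,1],V[0,1]))
        pm=m&(g>lum);v,u=np.where(pm);q=plane(c,np.c_[u,v],np.nanmedian(Z[m]))[:,:2]
        if len(q)>2:
            wq,Vq=np.linalg.eigh(np.cov((q-q.mean(0)).T));aq=np.degrees(np.arctan2(Vq[1,1],Vq[0,1]))
        else: aq=np.nan
        R=cv2.minAreaRect(np.float32(Q))
        print(n,'top ctr',ce.round(1),'rect',R,'bar deg',a.round(1),'std',np.sqrt(w).round(1),'line deg',round(aq,1),'line ctr',q.mean(0).round(1) if len(q) else None,len(Q),len(q),'z',np.nanmedian(Z[m]).round(1))
E
python3 - <<'E'
from h import *
c=load('wrist');measure(c,(449,160),(453,-83))
print(deproj(c,[(320,156),(243,127),(455,206)]))
P=cloud(c);m=(P[...,2]>30)&(P[...,2]<42)&(c['img'].min(2)>140);v,u=np.where(m);print('case',cv2.minAreaRect(np.float32(P[v,u][:,:2])))
E
```

```text
platform slope x,y mrad [ -0.6 -12.7] z 52.5
plat rect ((582.175048828125, 27.942283630371094), (148.27804565429688, 200.12498474121094), 2.119213819503784)
L top ctr [446.4 146.7] rect ((447.0340576171875, 147.70217895507812), (35.398475646972656, 12.856526374816895), 64.07479095458984) bar deg 63.9 std [3.6 9.6] line deg 64.6 line ctr [449.3 154.8] 471 88 z 69.0
R top ctr [453.8 -93.8] rect ((453.9322814941406, -94.33793640136719), (13.723962783813477, 39.75056076049805), 15.584056854248047) bar deg 104.2 std [ 3.9 10.9] line deg 113.9 line ctr [ 455.9 -106.1] 456 61 z 71.8
[[448.42246378  61.30915073  59.09708764]
 [446.90029052 139.63275495  70.770107  ]
 [456.24833395 -86.09613958  67.54815071]]
case ((537.7838134765625, -1.567047119140625), (633.0353393554688, 256.2234802246094), 89.95368957519531)
```

>>> step_arm(targets="0.314 -0.4 0.3 0 0 -0.92 0.6;0.314 -0.4 0.3 0 0 -0.92 0.6;0.314 -0.4 0.3 0 0 -0.92 0.6;0.314 -0.4 0.6 0 0 -0.92 0.6;0.314 -0.4 0.6 0 0 -0.92 0.6;0.314 -0.4 0.6 0 0 -0.92 0.6;0.314 -0.4 0.6 0 0 -0.92 0.6")

```text
time_s: 2.85
eef_pos: [447.7, 147.7, 111.3]
ee_rot: [[0.441, 0.898, 0.0], [0.898, -0.441, -0.001], [-0.0, 0.0, -1.0]]
force: [-0.9, 0.5, -0.1]
grip_width: 34.2
finger_force: 0.0
```

```bash
cat >> h.py <<'E'
def rel(x,y,z,xdeg):
    """step numbers to bring TCP to x,y,z with tool x axis at xdeg"""
    s=read_state();R=np.array(s['ee_rot']);d=R.T@(np.array([x,y,z])-s['eef_pos'])/200
    a=np.degrees(np.arctan2(R[1,0],R[0,0]));t=-((xdeg-a+180)%360-180)/45
    print('t',round(s['time_s'],2),'rel',d.round(3),'turn',round(t,3),'q',np.array(s['qpos']).round(2),'pos',np.array(s['eef_pos']).round(1),'xdeg',a.round(1),'F',np.array(s['force']).round(1),'w',round(s['grip_width'],1))
E
python3 - <<'E'
from h import *
c=grab('wrist','w2');P=cloud(c);g=c['img'].max(2)
for n,k in(('L',(447,147.7)),):
    m=(np.hypot(P[...,0]-k[0],P[...,1]-k[1])<28)&(P[...,2]>63)&(P[...,2]<80);v,u=np.where(m);print(len(u),u.mean() if len(u) else 0)
    if len(u)>5:
        z=np.median(P[m][:,2]);print(z,cv2.minAreaRect(np.float32(plane(c,np.c_[u,v],z)[:,:2])))
rel(447,147.5,46,64)
E
```

```text
1086 316.1777163904236
68.99287211235838 ((445.2361145019531, 147.63528442382812), (42.4954833984375, 11.493207931518555), 64.09782409667969)
t 2.9 rel [-0.006 -0.004  0.33 ] turn -0.002 q [ 0.23  0.28 -0.73  2.06  0.24  0.88 -1.1 ] pos [448.1 148.3 112. ] xdeg 63.9 F [-0.1 -0.   0.3] w 34.1
```

View pics/w2.png

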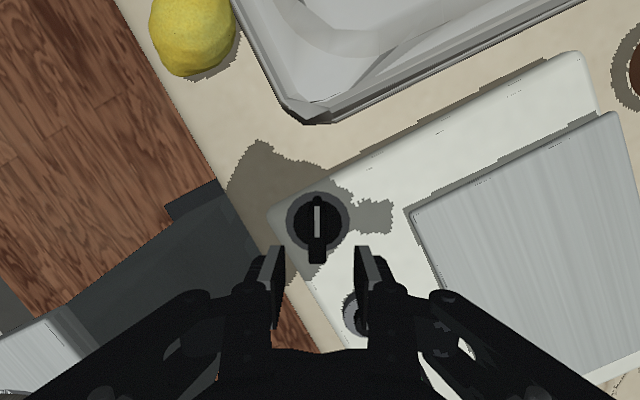

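The left knob shows at (317,225), with its pale line at (317,205–237) centred between the fingers. I'll descend and grip.

>>> step_arm(targets="-0.005 0 0.15 0 0 0 0.6;-0.005 0 0.25 0 0 0 0.6;-0.005 0 0.33 0 0 0 0.6;-0.005 0 0.33 0 0 0 0.6;-0.005 0 0.33 0 0 0 0.8;-0.005 0 0.33 0 0 0 1;-0.005 0 0.33 0 0 0 1;-0.005 0 0.33 0 0 0 1;-0.005 0 0.33 0 0 0 1")

```text
time_s: 3.8
eef_pos: [447.0, 149.3, 46.0]
ee_rot: [[0.435, 0.9, 0.002], [0.9, -0.435, 0.001], [0.001, 0.001, -1.0]]
force: [-1.2, 1.1, 2.9]
grip_width: 11.2
finger_force: 63.0
```

>>> step_arm(targets="0 0 0 0 0 0.15 1;0 0 0 0 0 0.3 1;0 0 0 0 0 0.45 1;0 0 0 0 0 0.6 1;0 0 0 0 0 0.75 1;0 0 0 0 0 0.9 1;0 0 0 0 0 0.9 1")

```text
time_s: 4.5
eef_pos: [449.8, 146.3, 46.2]
ee_rot: [[0.917, 0.399, 0.006], [0.399, -0.917, -0.003], [0.004, 0.005, -1.0]]
force: [5.4, -4.9, 0.4]
grip_width: 10.7
finger_force: 62.7
```

>>> step_arm(targets="0 0 0 0 0 0.15 1;0 0 0 0 0 0.3 1;0 0 0 0 0 0.48 1;0 0 0 0 0 0.48 1;0 0 0 0 0 0.48 0.6;0 0 0 0 0 0.48 0.6;0 0 0 0 0 0.48 0.6;0 0 -0.25 0 0 0.48 0.6;0 0 -0.5 0 0 0.48 0.6;0 0 -0.7 0 0 0.48 0.6;0 0 -0.7 0 0 0.48 0.6")

```text
time_s: 5.6
eef_pos: [449.8, 150.9, 190.7]
ee_rot: [[0.999, 0.037, 0.011], [0.037, -0.999, 0.003], [0.011, -0.003, -1.0]]
force: [0.8, -0.0, -0.5]
grip_width: 34.2
finger_force: 0.0
```

```bash
python3 - <<'E'
from h import *
c=grab('wrist','w3');measure(c,(447,147.7),(454,-94));rel(453,-94,70,20)
c=grab('side','s3')
print('side');measure(c,(447,147.7),(454,-94))
E
```

```text
platform slope x,y mrad [ -1.  -13.3] z 52.4
plat rect ((563.8095703125, 27.767196655273438), (111.58729553222656, 200.61485290527344), 2.3779125213623047)
L top ctr [447.2 144.1] rect ((448.23529052734375, 144.08888244628906), (40.8778190612793, 11.619525909423828), 2.136152505874634) bar deg -177.8 std [ 3.4 11.3] line deg -177.9 line ctr [456.3 143.7] 593 42 z 68.8
R top ctr [454.2 -93.5] rect ((454.7125549316406, -94.56178283691406), (15.53872299194336, 48.15403366088867), 16.641746520996094) bar deg 103.0 std [ 4.1 12.4] line deg 108.1 line ctr [ 455.4 -108.6] 700 87 z 71.7
t 5.65 rel [-0.023  1.22   0.588] turn -0.397 q [ 0.04  0.14 -0.49  1.99  0.08  1.02 -2.02] pos [447.9 149.9 187.8] xdeg 2.1 F [-0.8 -0.8  0.3] w 33.8
side
platform slope x,y mrad [ -3.2 -14.2] z 52.8
plat rect ((584.79296875, 30.859405517578125), (150.1864471435547, 203.33358764648438), 2.154369831085205)
L top ctr [447.3 148.5] rect ((448.0200500488281, 149.08921813964844), (41.575443267822266, 18.489206314086914), 0.08760561794042587) bar deg -177.5 std [ 4.9 11.8] line deg -177.3 line ctr [460.5 144.4] 179 11 z 69.3
R top ctr [456.7 -91.6] rect ((457.1201171875, -91.21852111816406), (12.511880874633789, 50.85947036743164), 7.867377281188965) bar deg 98.3 std [ 3.4 14. ] line deg 105.1 line ctr [ 457.6 -109.4] 75 14 z 72.0
```

>>> step_arm(targets="0 1 0 0 0 -1 0.6;0 1 0 0 0 -1 0.6;0 1 0 0 0 -1 0.6;0 1 0 0 0 -1 0.6;0 1 0 0 0 -1 0.6;0 1 0 0 0 -1 0.6")

```text
time_s: 6.3
eef_pos: [451.4, -56.2, 182.7]
ee_rot: [[0.682, 0.731, -0.005], [0.731, -0.682, -0.001], [-0.005, -0.003, -1.0]]
force: [-0.4, 0.6, -0.3]
grip_width: 34.3
finger_force: 0.0
```

>>> step_arm(targets="-0.145 0.168 0.3 0 0 -1 0.6;-0.145 0.168 0.3 0 0 -1 0.6;-0.145 0.168 0.3 0 0 -1 0.6;-0.145 0.168 0.3 0 0 -1 0.6;-0.145 0.168 0.3 0 0 -1 0.6;-0.145 0.168 0.3 0 0 -1 0.6")

```text
time_s: 6.9
eef_pos: [456.5, -94.7, 122.9]
ee_rot: [[-0.041, 0.999, -0.005], [0.999, 0.041, 0.001], [0.002, -0.005, -1.0]]
force: [-0.1, 0.2, -1.4]
grip_width: 33.9
finger_force: 0.0
```

```bash
python3 - <<'E'
from h import *
c=grab('wrist','w4');P=cloud(c);k=(454,-94)
m=(np.hypot(P[...,0]-k[0],P[...,1]-k[1])<28)&(P[...,2]>65)&(P[...,2]<80);v,u=np.where(m);print(len(u))
z=np.median(P[m][:,2]);Q=plane(c,np.c_[u,v],z)[:,:2];print(z,cv2.minAreaRect(np.float32(Q)),Q.mean(0),np.c_[u,v].mean(0))
pm=m&(c['img'].max(2)>110);v,u=np.where(pm);q=plane(c,np.c_[u,v],z)[:,:2];print(len(q),q.mean(0),cv2.fitLine(np.float32(q),cv2.DIST_L2,0,.01,.01).ravel())
rel(454,-94,48,104)
cv2.imwrite('pics/w4.png',c['img'])
E
```

```text
1036
72.08088484713463 ((453.28338623046875, -97.32606506347656), (12.298347473144531, 42.06534957885742), 15.958782196044922) [452.78870675 -95.76405658] [314.45945946 227.61679537]
105 [ 455.70094806 -108.3350325 ] [ 2.5450113e-01 -9.6707249e-01  4.5570096e+02 -1.0833503e+02]
t 6.95 rel [ 0.003 -0.011  0.375] turn -0.26 q [ 0.5   0.22 -0.43  2.07  0.11  0.89  0.04] pos [456.5 -94.7 123. ] xdeg 92.3 F [0.3 0.4 0.6] w 34.1
```

View pics/w4.png

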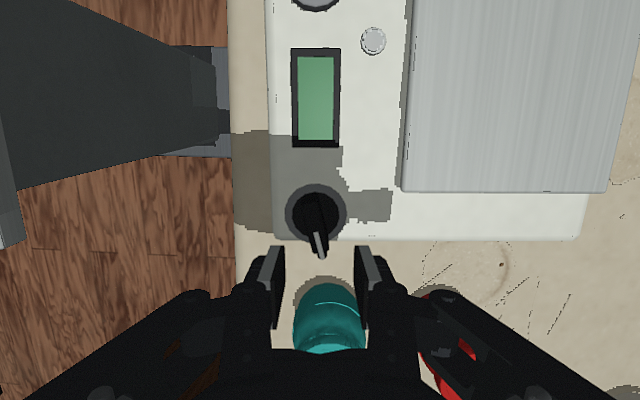

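The right knob shows at (315,215), its pale line and nose pointing down toward (322,255). I'll align, descend, grip and turn it counter-clockwise by about 103°→180°.

>>> step_arm(targets="0 -0.015 0 0 0 -0.15 0.6;0 -0.015 0.1 0 0 -0.3 0.6;0 -0.015 0.2 0 0 -0.3 0.6;0 -0.015 0.3 0 0 -0.3 0.6;0 -0.015 0.375 0 0 -0.3 0.6;0 -0.015 0.375 0 0 -0.3 0.6;0 -0.015 0.375 0 0 -0.3 0.8;0 -0.015 0.375 0 0 -0.3 1;0 -0.015 0.375 0 0 -0.3 1;0 -0.015 0.375 0 0 -0.3 1;0 -0.015 0.375 0 0 -0.3 1")

```text
time_s: 8.05
eef_pos: [453.9, -95.6, 50.2]
ee_rot: [[-0.269, 0.963, -0.003], [0.963, 0.269, -0.001], [0.0, -0.003, -1.0]]
force: [-6.4, -0.9, 1.9]
grip_width: 10.7
finger_force: 62.1
```

>>> step_arm(targets="0 0 0 0 0 -0.15 1;0 0 0 0 0 -0.3 1;0 0 0 0 0 -0.45 1;0 0 0 0 0 -0.6 1;0 0 0 0 0 -0.75 1;0 0 0 0 0 -0.9 1;0 0 0 0 0 -0.9 1")

```text
time_s: 8.75
eef_pos: [453.3, -96.0, 48.7]
ee_rot: [[-0.829, 0.559, -0.004], [0.559, 0.829, 0.0], [0.003, -0.002, -1.0]]
force: [-2.2, -2.4, -13.6]
grip_width: 11.0
finger_force: 60.0
```

```bash
python3 - <<'E'
from h import *
rel(453.5,-95,48,182.2)
E
```

```text
t 8.75 rel [0.002 0.005 0.004] turn -0.804 q [ 0.62  0.35 -0.59  2.13  0.29  0.74  0.82] pos [453.3 -96.   48.7] xdeg 146.0 F [ -2.2  -2.4 -13.6] w 11.0
```

>>> step_arm(targets="0 0 0.005 0 0 -0.15 1;0 0 0.01 0 0 -0.3 1;0 0 0.012 0 0 -0.45 1;0 0 0.012 0 0 -0.6 1;0 0 0.012 0 0 -0.8 1;0 0 0.012 0 0 -0.8 1")

```text
time_s: 9.35
eef_pos: [453.3, -96.9, 46.7]
ee_rot: [[-0.999, -0.034, -0.004], [-0.034, 0.999, -0.001], [0.004, -0.001, -1.0]]
force: [-3.9, -4.6, -11.8]
grip_width: 10.4
finger_force: 60.1
```

>>> step_arm(targets="0 0 0 0 0 0 0.6;0 0 0 0 0 0 0.6;0 0 0 0 0 0 0.6;0 0 -0.25 0 0 0 0.6;0 0 -0.5 0 0 0 0.6;0 0 -0.7 0 0 0 0.6;0 0 -0.7 0 0 0 0.6;0 0 -0.7 0 0 0 0.6")

```text
time_s: 10.15
eef_pos: [456.9, -95.1, 189.5]
ee_rot: [[-0.999, -0.036, 0.004], [-0.036, 0.999, -0.002], [-0.004, -0.002, -1.0]]
force: [-0.4, 0.7, -0.9]
grip_width: 34.2
finger_force: 0.0
```

```bash
python3 - <<'E'
from h import *
c=grab('wrist','w5')
P=cloud(c);k=(454,-94)
m=(np.hypot(P[...,0]-k[0],P[...,1]-k[1])<28)&(P[...,2]>65)&(P[...,2]<80);v,u=np.where(m);print(len(u))
z=np.median(P[m][:,2]);Q=plane(c,np.c_[u,v],z)[:,:2];print(z,cv2.minAreaRect(np.float32(Q)),Q.mean(0))
c=grab('side');measure(c,(447,146),(454,-94));rel(453,-94,70,182)
c=grab('scene');measure(c,(447,146),(454,-94))
E
```

```text
574
68.25487728120989 ((455.2010498046875, -98.2044677734375), (40.628684997558594, 11.359905242919922), 2.2298099994659424) [453.30656339 -98.05355533]
platform slope x,y mrad [ 0.7 -0.9] z 51.2
plat rect ((585.7584838867188, 30.36640167236328), (149.7080078125, 204.517822265625), 2.8576908111572266)
L top ctr [447.  147.5] rect ((447.1624450683594, 149.06617736816406), (39.990074157714844, 19.55567169189453), 0.08761284500360489) bar deg -177.8 std [ 4.7 11.4] line deg -179.4 line ctr [450.6 142.7] 167 40 z 68.7
R top ctr [456.6 -92.3] rect ((457.4029541015625, -91.33454895019531), (40.890804290771484, 18.060218811035156), 5.16523551940918) bar deg -177.5 std [ 5.7 11.8] line deg 92.0 line ctr [438.4 -94.8] 106 5 z 67.8
t 10.25 rel [0.009 0.006 0.586] turn 0.002 q [ 0.87  0.17 -0.83  2.    0.14  1.04  1.58] pos [455.  -95.1 187.3] xdeg -177.9 F [-0.1  0.2 -0.2] w 34.3
platform slope x,y mrad [ 3.  -2.4] z 51.6
plat rect ((582.7595825195312, 28.3677978515625), (151.97860717773438, 202.67478942871094), 2.405015230178833)
L top ctr [442.2 145.2] rect ((443.49517822265625, 145.39801025390625), (45.61736297607422, 16.309215545654297), 2.549334764480591) bar deg 178.9 std [ 4.4 12.2] line deg -169.7 line ctr [451.8 141.5] 165 46 z 69.1
R top ctr [452.8 -93.9] rect ((453.586181640625, -93.28245544433594), (45.04346466064453, 19.85323143005371), 3.419224977493286) bar deg 179.7 std [ 5.4 12.1] line deg -172.9 line ctr [ 458.7 -100.3] 113 21 z 68.9
```

>>> step_arm(targets="0 0.78 0 0 0 1 1;0 0.78 0 0 0 1 1;0 0.78 0 0 0 1 1;0 0.78 0 0 0 1 1;0 0.78 0 0 0 1 1;0 0.78 0 0 0 1 1")

```text
time_s: 10.9
eef_pos: [448.7, 62.0, 186.6]
ee_rot: [[-0.731, 0.682, -0.003], [0.682, 0.731, 0.001], [0.002, -0.001, -1.0]]
force: [-0.2, -0.1, -1.2]
grip_width: -0.1
finger_force: 0.0
```

>>> step_arm(targets="0 0 -0.2 0 0 1 1;0 0 -0.2 0 0 1 1;0 0 -0.2 0 0 1 1;0 0 -0.2 0 0 1 1;0 0 -0.2 0 0 1 1;0 0 -0.2 0 0 1 1")

```text
time_s: 11.5
eef_pos: [448.9, 60.6, 226.4]
ee_rot: [[-0.034, 0.999, -0.003], [0.999, 0.034, 0.0], [0.001, -0.003, -1.0]]
force: [0.5, 0.5, -0.3]
grip_width: 0.2
finger_force: 0.0
```

```bash
python3 - <<'E'
from h import *
c=grab('wrist','w6');measure(c,(447,144.5),(454,-96.5));rel(449,61,70,92.2)
P=cloud(c);k=(449,61);d=np.hypot(P[...,0]-k[0],P[...,1]-k[1])
for a,b in((45,50),(50,56),(56,65)):
    m=(d<28)&(P[...,2]>a)&(P[...,2]<b)
    if m.sum()>5: print(a,P[m].mean(0).round(1),m.sum())
m=(P[...,2]>33)&(P[...,2]<39)&(c['img'].min(2)>150);v,u=np.where(m);print('case',cv2.minAreaRect(np.float32(P[v,u][:,:2])))
E
```

```text
platform slope x,y mrad [ 2.7 -0. ] z 50.6
plat rect ((583.2752685546875, 28.252090454101562), (150.84567260742188, 198.45106506347656), 2.17946195602417)
L top ctr [445.5 142. ] rect ((446.7344970703125, 141.96798706054688), (39.54986572265625, 11.433902740478516), 1.8523776531219482) bar deg -178.0 std [ 3.4 10.9] line deg -178.0 line ctr [456.2 143. ] 565 80 z 68.4
  return np.nanmean(a, axis, out=out, keepdims=keepdims)
Traceback (most recent call last):
  File "h.py", line 35, in measure
    Q=plane(c,np.c_[u,v],np.nanmedian(Z[m]))[:,:2];ce=Q.mean(0);w,V=np.linalg.eigh(np.cov((Q-ce).T));a=np.degrees(np.arctan2(V[1,1],V[0,1]))
      ~~~~~^^^^^^^^^^^^^^^^^^^^^^^^^^^^^^^^^
  File "h.py", line 10, in plane
    p=cv2.undistortPoints(np.float64(uv).reshape(-1,1,2),np.array(c['K']),np.array(c['D'])).reshape(-1,2)
      ~~~~~~~~~~~~~~~~~~~^^^^^^^^^^^^^^^^^^^^^^^^^^^^^^^^^^^^^^^^^^^^^^^^^^^^^^^^^^^^^^^^^^
cv2.error: OpenCV(4.12.0) /io/opencv/modules/calib3d/src/undistort.dispatch.cpp:347: error: (-215:Assertion failed) CV_IS_MAT(_src) && CV_IS_MAT(_dst) && (_src->rows == 1 || _src->cols == 1) && (_dst->rows == 1 || _dst->cols == 1) && _src->cols + _src->rows - 1 == _dst->rows + _dst->cols - 1 && (CV_MAT_TYPE(_src->type) == CV_32FC2 || CV_MAT_TYPE(_src->type) == CV_64FC2) && (CV_MAT_TYPE(_dst->type) == CV_32FC2 || CV_MAT_TYPE(_dst->type) == CV_64FC2) in function 'cvUndistortPointsInternal'
```

View pics/w6.png

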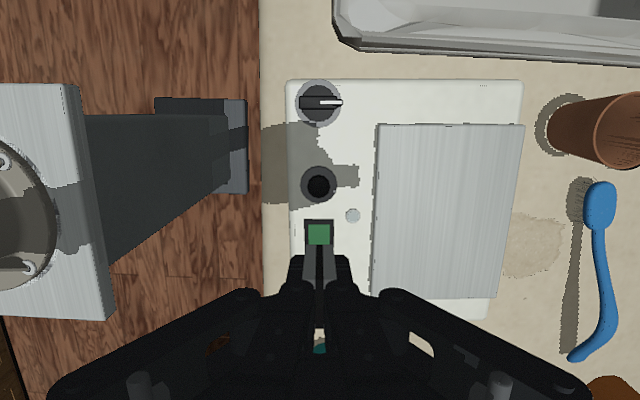

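The left knob at (320,102) points to the rear, and the key is at (318,186). I'll work out the key's position and press it.

```bash
python3 - <<'E'
from h import *
c=load('wrist');P=cloud(c);print(deproj(c,[(318,186)]))
k=(449,61);d=np.hypot(P[...,0]-k[0],P[...,1]-k[1])
for a,b in((40,44),(44,48),(48,52),(52,56),(56,65)):
    m=(d<28)&(P[...,2]>a)&(P[...,2]<b)
    if m.sum()>5: print(a,P[m].mean(0).round(1),m.sum())
rel(448.5,60,70,92.2)
E
```

```text
[[446.97348005  60.81206209  56.48017539]]
40 [446.3  75.   42.4] 23
44 [446.7  61.6  46.2] 640
48 [449.   68.3  49.7] 16
52 [446.   61.3  55.1] 185
56 [447.1  60.   56.6] 219
t 11.55 rel [-0.004  0.     0.782] turn -0.005 q [ 0.53  0.09 -0.8   1.97  0.07  1.11 -0.26] pos [448.9  60.6 226.5] xdeg 92.0 F [-0.2  0.4  0.4] w -0.1
```

>>> step_arm(targets="0 -0.008 0.25 0 0 0 1;0 -0.008 0.5 0 0 0 1;0 -0.008 0.7 0 0 0 1;0 -0.008 0.8 0 0 0 1;0 -0.008 0.82 0 0 0 1;0 -0.008 0.84 0 0 0 1;0 -0.008 0.85 0 0 0 1;0 -0.008 0.86 0 0 0 1;0 -0.008 0.87 0 0 0 1;0 -0.008 0.875 0 0 0 1")

```text
time_s: 12.55
eef_pos: [449.1, 60.7, 53.7]
ee_rot: [[-0.037, 0.999, 0.002], [0.999, 0.037, -0.0], [-0.0, 0.002, -1.0]]
force: [0.0, 0.7, 3.6]
grip_width: 0.0
finger_force: 1.9
```

>>> step_arm(targets="0 -0.005 0.01 0 0 0 1;0 -0.005 0.02 0 0 0 1;0 -0.005 0.025 0 0 0 1;0 -0.005 0.025 0 0 0 1")

```text
time_s: 12.95
eef_pos: [449.1, 60.8, 51.0]
ee_rot: [[-0.036, 0.999, 0.003], [0.999, 0.036, -0.002], [-0.002, 0.003, -1.0]]
force: [-6.6, -1.1, 32.2]
grip_width: -0.4
finger_force: 15.6
```

The key bottomed: 51 mm height and a force jump to 32 N. I'll lift and go to the jar.

>>> step_arm(targets="0 0 -0.02 0 0 0 1;0 0 -0.06 0 0 0 1;0 0 -0.3 0 0 0 1;0 0 -0.5 0 0 0 1;-0.1 0 -0.7 0 0 0 0.5;-0.3 0 -0.8 0 0 0 0;-0.55 0 -0.8 0 0 0 0;-0.8 0 -0.8 0 0 0 0;-1 0 -0.8 0 0 0 0;-1 0 -0.8 0 0 0 0")

```text
time_s: 13.95
eef_pos: [452.8, -146.1, 207.2]
ee_rot: [[-0.026, 1.0, -0.002], [1.0, 0.026, -0.002], [-0.002, -0.002, -1.0]]
force: [0.1, 0.3, 0.2]
grip_width: 84.8
finger_force: 0.0
```

>>> step_arm(targets="-0.25 0 0 0 0 0 0;-0.5 0 0 0 0 0 0;-0.75 0 0 0 0 0 0;-0.75 0 0 0 0 0 0;-0.75 0 0 0 0 0 0")

```text
time_s: 14.45
eef_pos: [459.2, -289.3, 207.1]
ee_rot: [[-0.034, 0.999, -0.001], [0.999, 0.034, 0.002], [0.002, -0.001, -1.0]]
force: [-0.1, -0.6, 0.9]
grip_width: 85.1
finger_force: 0.0
```

```bash
python3 - <<'E'
from h import *
for n in('side','scene','wrist'):
    c=grab(n,'j_'+n);P=cloud(c)
    m=(np.hypot(P[...,0]-440,P[...,1]+292)<45)&(P[...,2]>82)&(P[...,2]<90)
    if m.sum()>5: print(n,P[m].mean(0).round(1),cv2.minEnclosingCircle(np.float32(P[m][:,:2])),m.sum())
rel(440,-290,28,92)
cv2.imwrite('pics/j.png',np.hstack([load('wrist')['img'][100:400,100:500],cv2.resize(load('side')['img'][120:320,235:400],(248,300))]))
E
```

```text
side [ 442.6 -299.6   85. ] ((443.8056945800781, -302.4054260253906), 31.423809051513672) 217
scene [ 438.5 -301.2   85.7] ((439.2640380859375, -302.84527587890625), 29.420875549316406) 280
wrist [ 441.  -303.1   84.5] ((440.59417724609375, -304.11431884765625), 27.755441665649414) 2773
t 14.6 rel [-0.012 -0.101  0.899] turn 0.006 q [ 0.95  0.26 -0.55  1.81  0.15  1.11  0.38] pos [ 460.2 -286.9  207.8] xdeg 92.3 F [-0.   0.7 -0.1] w 85.4
```

View pics/j.png

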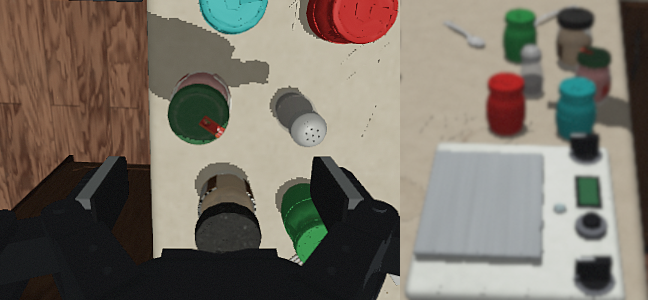

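The wrist view confirms the jam jar: green lid with a red picture, glass body, lid at crop (198,113), which is world (441,-303). The salt shaker at (308,130) is clear of the fingers. I'll descend.

>>> step_arm(targets="-0.08 -0.099 0 0 0 0 0;-0.08 -0.099 0.2 0 0 0 0;-0.08 -0.099 0.4 0 0 0 0;-0.08 -0.099 0.55 0 0 0 0;-0.08 -0.099 0.7 0 0 0 0;-0.08 -0.099 0.8 0 0 0 0;-0.08 -0.099 0.895 0 0 0 0;-0.08 -0.099 0.895 0 0 0 0;-0.08 -0.099 0.895 0 0 0 0.3;-0.08 -0.099 0.895 0 0 0 0.6;-0.08 -0.099 0.895 0 0 0 0.6;-0.08 -0.099 0.895 0 0 0 0.6")

```text
time_s: 15.8
eef_pos: [441.8, -305.9, 31.1]
ee_rot: [[-0.037, 0.999, 0.002], [0.999, 0.037, -0.001], [-0.001, 0.002, -1.0]]
force: [-1.1, 1.6, 5.1]
grip_width: 57.7
finger_force: 63.4
```

>>> step_arm(targets="0 0 0 0 0 0 1;0 0 0 0 0 0 1;0 0 0 0 0 0 1;0 0 -0.05 0 0 0 1;0 0 -0.2 0 0 0 1;0 0 -0.4 0 0 0 1;0 0 -0.6 0 0 0 1;0 0 -0.6 0 0 0 1")

```text
time_s: 16.6
eef_pos: [444.9, -308.0, 155.7]
ee_rot: [[-0.037, 0.999, 0.011], [0.999, 0.037, -0.008], [-0.008, 0.01, -1.0]]
force: [1.5, 0.7, -3.2]
grip_width: 57.8
finger_force: 65.3
```

```bash
python3 - <<'E'
from h import *
c=grab('side');P=cloud(c)
m=(np.hypot(P[...,0]-440,P[...,1]+303)<60)&(P[...,2]>60)&(P[...,2]<250);print(m.sum())
rel(583.3,28.3,83,92)
for n in('scene',):
    c=grab(n)
    v=proj(c,[read_state()['eef_pos']])[0].astype(int);print(v)
    cv2.imwrite('pics/lift.png',cv2.resize(c['img'][max(0,v[1]-80):v[1]+80,max(0,v[0]-100):v[0]+100],(600,480)))
E
```

```text
1771
t 16.65 rel [1.652 0.761 0.344] turn 0.002 q [ 0.98  0.31 -0.54  1.89  0.19  0.99  0.39] pos [ 442.9 -307.2  152.7] xdeg 92.1 F [ 0.1  0.2 -3.1] w 57.7
[406 149]
```

View pics/lift.png

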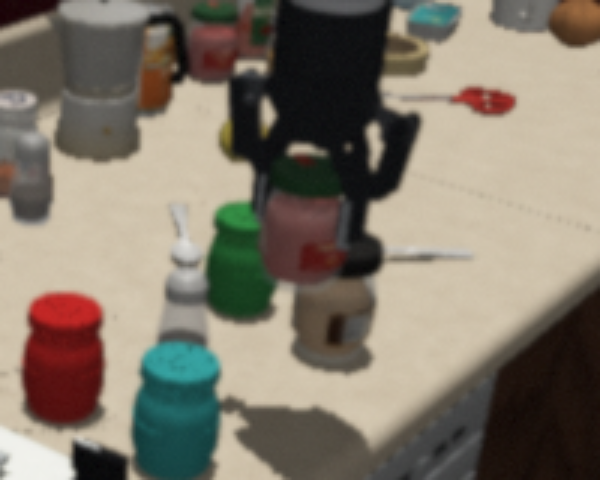

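The jar is held upright at crop (305,220) and the others haven't moved. I'll carry it to the platform.

>>> step_arm(targets="0.15 0.06 -0.05 0 0 0 1;0.35 0.15 -0.1 0 0 0 1;0.55 0.24 -0.1 0 0 0 1;0.75 0.32 -0.1 0 0 0 1;0.9 0.38 -0.1 0 0 0 1;1 0.42 -0.1 0 0 0 1;1 0.42 -0.1 0 0 0 1")

```text
time_s: 17.4
eef_pos: [517.0, -98.2, 167.5]
ee_rot: [[-0.044, 0.999, -0.002], [0.999, 0.044, 0.003], [0.003, -0.002, -1.0]]
force: [0.4, -0.6, -3.5]
grip_width: 58.0
finger_force: 65.3
```

>>> step_arm(targets="0.15 0.08 0 0 0 0 1;0.35 0.18 0 0 0 0 1;0.5 0.26 0 0 0 0 1;0.6 0.31 0 0 0 0 1;0.65 0.34 0 0 0 0 1;0.65 0.34 0 0 0 0 1;0.65 0.34 0 0 0 0 1")

```text
time_s: 18.1
eef_pos: [579.7, 27.1, 167.9]
ee_rot: [[-0.035, 0.999, -0.002], [0.999, 0.035, -0.002], [-0.002, -0.002, -1.0]]
force: [-0.4, -0.2, -3.7]
grip_width: 57.7
finger_force: 65.3
```

```bash
python3 - <<'E'
from h import *
rel(583.3,26.5,82,92.2)
s=read_state();print(np.array(s['ee_rot']).round(3))
for n in('side','scene','wrist'):
    c=grab(n);P=cloud(c);g=c['img'].astype(int);m=(g[...,1]>g[...,2]+15)&(g[...,1]>g[...,0]+10)&(np.hypot(P[...,0]-583,P[...,1]-28)<60)&(P[...,2]>100)
    if m.sum()>10: print(n,m.sum(),np.percentile(P[m],[2,50,98],axis=0).round(1))
E
```

```text
t 18.1 rel [-0.003  0.019  0.43 ] turn -0.005 q [ 0.41  0.4  -0.68  1.76  0.28  1.08 -0.33] pos [579.7  27.1 167.9] xdeg 92.0 F [-0.4 -0.2 -3.7] w 57.7
[[-0.035  0.999 -0.002]
 [ 0.999  0.035 -0.002]
 [-0.002 -0.002 -1.   ]]
side 397 [[543.5  11.9 216.3]
 [575.8  42.8 222. ]
 [603.7  58.8 310.3]]
scene 111 [[554.4  34.9 215.1]
 [566.5  48.4 220.5]
 [588.5  55.5 224.2]]
wrist 12755 [[555.9  21.1 213. ]
 [577.9  39.9 221.5]
 [602.3  55.7 223.1]]
```

>>> step_arm(targets="0 0.02 0.08 0 0 0 1;0 0.02 0.18 0 0 0 1;0 0.02 0.28 0 0 0 1;0 0.02 0.35 0 0 0 1;0 0.02 0.38 0 0 0 1;0 0.02 0.39 0 0 0 1;0 0.02 0.4 0 0 0 1;0 0.02 0.405 0 0 0 1;0 0.02 0.41 0 0 0 1;0 0.02 0.41 0 0 0 1")

```text
time_s: 19.25
eef_pos: [584.8, 29.5, 87.2]
ee_rot: [[-0.037, 0.999, 0.001], [0.999, 0.037, -0.0], [-0.0, 0.001, -1.0]]
force: [0.2, 0.4, -2.6]
grip_width: 57.5
finger_force: 65.2
```

>>> step_arm(targets="0 0 0.005 0 0 0 1;0 0 0.01 0 0 0 1;0 0 0.01 0 0 0 1")

```text
time_s: 19.55
eef_pos: [584.4, 29.5, 84.7]
ee_rot: [[-0.037, 0.999, -0.0], [0.999, 0.037, -0.0], [-0.0, -0.0, -1.0]]
force: [0.7, 0.4, -1.6]
grip_width: 56.9
finger_force: 65.2
```

>>> step_arm(targets="0 0 0.005 0 0 0 1;0 0 0.01 0 0 0 1;0 0 0.01 0 0 0 1")

```text
time_s: 19.85
eef_pos: [584.6, 29.5, 83.1]
ee_rot: [[-0.037, 0.999, 0.0], [0.999, 0.037, -0.0], [-0.0, 0.0, -1.0]]
force: [-1.6, -0.7, -0.9]
grip_width: 57.4
finger_force: 65.4
```

>>> step_arm(targets="0 0 0.004 0 0 0 1;0 0 0.008 0 0 0 1;0 0 0.008 0 0 0 1")

```text
time_s: 20.15
eef_pos: [584.7, 29.5, 83.0]
ee_rot: [[-0.037, 0.999, 0.0], [0.999, 0.037, -0.001], [-0.001, 0.0, -1.0]]
force: [-5.2, -0.6, 9.6]
grip_width: 57.1
finger_force: 66.4
```

In contact at about 10 N. I'll release slowly and lift straight up.

>>> step_arm(targets="0 0 -0.003 0 0 0 0.3;0 0 -0.003 0 0 0 0.2;0 0 -0.003 0 0 0 0;0 0 -0.003 0 0 0 0;0 0 -0.003 0 0 0 0;0 0 -0.1 0 0 0 0;0 0 -0.25 0 0 0 0;0 0 -0.45 0 0 0 0;0 0 -0.65 0 0 0 0;0 0 -0.85 0 0 0 0;0 0 -0.85 0 0 0 0;0 0 -0.85 0 0 0 0")

```text
time_s: 21.35
eef_pos: [585.0, 29.6, 252.2]
ee_rot: [[-0.037, 0.999, 0.002], [0.999, 0.037, -0.0], [-0.0, 0.002, -1.0]]
force: [-0.6, 0.1, 0.1]
grip_width: 85.3
finger_force: 0.0
```

>>> step_arm(targets="-0.2 -0.2 0 0 0 0 0;-0.5 -0.4 0 0 0 0 0;-0.8 -0.6 0 0 0 0 0;-0.8 -0.6 0 0 0 0 0;-0.8 -0.6 0 0 0 0 0")

```text
time_s: 21.85
eef_pos: [465.2, -142.3, 248.9]
ee_rot: [[-0.024, 1.0, -0.007], [1.0, 0.024, -0.003], [-0.003, -0.007, -1.0]]
force: [-0.5, -0.4, 0.0]
grip_width: 85.2
finger_force: 0.0
```

```bash
python3 - <<'E'
from h import *
for n in('wrist','side','scene'):
    c=grab(n,'f_'+n);P=cloud(c);m=(np.hypot(P[...,0]-584,P[...,1]-28)<50)&(P[...,2]>132)&(P[...,2]<145)
    if m.sum()>20: print(n,cv2.minEnclosingCircle(np.float32(P[m][:,:2])),np.median(P[m][:,2]))
    m=(P[...,2]>47)&(P[...,2]<56)&(P[...,0]>490)&(P[...,0]<680)&(P[...,1]>-90)&(P[...,1]<150);print('plat',cv2.minAreaRect(np.float32(P[m][:,:2])))
    q=P[m];co=np.linalg.lstsq(np.c_[q[:,:2]-q[:,:2].mean(0),np.ones(len(q))],q[:,2],rcond=None)[0];print((co[:2]*1e3).round(1),co[2])
    for k in((447,146),(454,-96)):
        m=(np.hypot(P[...,0]-k[0],P[...,1]-k[1])<28)&(P[...,2]>64)&(P[...,2]<80)
        if m.sum()>20: print('knob',cv2.minAreaRect(np.float32(P[m][:,:2])))
cv2.imwrite('pics/final.png',cv2.resize(np.hstack([load('wrist')['img'],load('side')['img'][:,200:420]]),(800,372)))
rel(0,0,0,0)
E
```

```text
wrist ((584.1378784179688, 12.808452606201172), 21.376501083374023) 136.3735936706522
plat ((585.2218627929688, -16.516929626464844), (150.1807403564453, 112.31449890136719), 1.9122363328933716)
[3.3 1.2] 50.473083980029294
knob ((455.8819885253906, -97.66441345214844), (40.10291290283203, 12.163735389709473), 5.912856578826904)
side ((584.7329711914062, 34.407108306884766), 28.410253524780273) 137.26340155302125
plat ((585.4978637695312, 31.307907104492188), (149.3407440185547, 204.23196411132812), 2.8253495693206787)
[ 2.1 -1.1] 51.146499834882725
knob ((447.13494873046875, 146.00961303710938), (40.60416030883789, 12.703868865966797), 6.050317764282227)
knob ((457.2332763671875, -93.94185638427734), (40.64777755737305, 15.296960830688477), 8.943384170532227)
scene ((583.453857421875, 31.048795700073242), 29.052309036254883) 137.5401372266553
plat ((582.4248657226562, 28.31970977783203), (152.29742431640625, 202.38160705566406), 1.9840495586395264)
[ 4.8 -2.7] 51.555835283408435
knob ((444.79913330078125, 144.2638397216797), (42.735191345214844, 13.435397148132324), 8.246182441711426)
knob ((454.6591491699219, -94.88877868652344), (39.903255462646484, 14.909839630126953), 12.029297828674316)
t 22.0 rel [ 0.755 -2.322  1.256] turn 2.046 q [ 0.77  0.12 -0.63  1.87  0.08  1.17  0.15] pos [ 469.9 -134.3  250.2] xdeg 92.1 F [0.2 0.7 0.4] w 85.2
```

View pics/final.png

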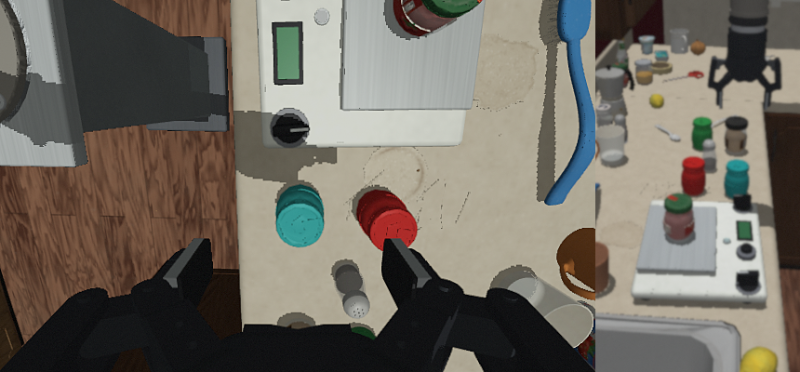

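The jar stands upright at the platform's centre, the neighbours haven't moved and both knobs point to the rear. Before handing in, I'll check level against the worktop in the same images, along with the right knob's angle.

```bash
python3 - <<'E'
from h import *
def fit(q):
    for _ in range(4):
        A=np.c_[q[:,:2]-q[:,:2].mean(0),np.ones(len(q))];co=np.linalg.lstsq(A,q[:,2],rcond=None)[0];r=q[:,2]-A@co;q=q[abs(r)<max(1,2*np.median(abs(r)))]
    return (co*[1e3,1e3,1]).round(1),len(q)
for n in('wrist','side','scene'):
    c=load(n);P=cloud(c);X,Y,Z=P[...,0],P[...,1],P[...,2]
    m=(abs(Z)<8)&(X>420)&(X<800)&(Y>-300)&(Y<250);print(n,'table',fit(P[m]))
    m=(Z>47)&(Z<56)&(X>500)&(X<665)&(Y>-80)&(Y<135);print('plat',fit(P[m]))
    m=(abs(Z-36)<5)&(X>405)&(X<690)&(Y>-130)&(Y<185)&(c['img'].min(2)>90);print('case',fit(P[m]))
c=load('wrist');P=cloud(c);k=(454,-96)
m=(np.hypot(P[...,0]-k[0],P[...,1]-k[1])<28)&(P[...,2]>65)&(P[...,2]<80);v,u=np.where(m)
print('R',cv2.minAreaRect(np.float32(plane(c,np.c_[u,v],68.3)[:,:2])))
pm=m&(c['img'].max(2)>100);v,u=np.where(pm);print('line',len(u),cv2.fitLine(np.float32(plane(c,np.c_[u,v],68.3)[:,:2]),cv2.DIST_L2,0,.01,.01).ravel())
E
```

```text
wrist table (array([ 1.3,  0.6, -1.2]), 32369)
plat (array([ 2.9,  0.8, 50.5]), 11432)
case (array([ 2. ,  0.5, 34.4]), 11168)
side table (array([-0. ,  3.2, -0.3]), 8386)
plat (array([ 1.5,  0.3, 51.2]), 2792)
case (array([ 0.9, -0.1, 35.1]), 3503)
scene table (array([ 0.6, -0.3, -0.1]), 6022)
plat (array([ 2.5, -2.2, 51.7]), 2380)
case (array([ 1.3, -1.1, 35.5]), 3531)
R ((455.92327880859375, -97.43415832519531), (39.88471603393555, 12.013651847839355), 5.849432945251465)
line 52 [ 9.9542183e-01  9.5578924e-02  4.6509579e+02 -9.6574768e+01]
```

The platform is level to within about 2 mrad of the worktop. The left knob is aligned with the scale, and the right is within about 0.06 rad, which is under 0.2 mm of foot height. I'll hand in.

```bash
python3 -c "
from bench import order
print(order.hand_in())"
```

```text
the job is handed in; nothing more can be done
None
```

The job is handed in: both front feet are set and the scale is level to about 2 mrad (right knob up to 0.06 rad off, under 0.2 mm of foot height), the zero key was pressed fully in with the platform empty, and the jam jar stands upright mid-platform; the hand-in call returned no verdict.

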